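# Draw up the cam lock of a flat-pack basket stand

## Robot

A 6-joint arm with a two-finger parallel gripper is mounted at the origin on the work surface. World frame = base frame: x ahead of the robot, y to its left, z up, the work surface at z = 0. Lengths are in m, angles in rad, forces in N, time in s.
With the tool pointing down it reaches from about 0.35 to 0.85 m from the base axis. Payload 8.1 kg.
Tool frame: the origin (TCP) lies on the mounting face of the last link; the fingertips stand 186 mm ahead of it and the grasp point (between the pads) lies 167 mm ahead of it; z points along the fingers, y is the line along which they close (so a half turn about z gives the same grasp; the last joint's range is limited). The gripper opens to 93 mm and grips with 3 to 60 N. Pads are 15 mm wide; open, the fingers measure 128 mm over their backs; the gripper's body (75 mm by 188 mm) begins 65 mm behind the grasp point.
Start: joints at [1.123, 0.13, 1.488, -0, 1.523, -0.085], TCP at [0.213, 0.561, 0.405] pointing down, gripper open.
Joint ranges: [-2.96, 2.96], [-0.89, 2.26], [0.02, 2.5], [-1.34, 4.48], [0, 2.73], [-2.66, 2.66]. Speed limits (rad/s): [2.39, 2.39, 2.79, 3.14, 3.14, 3.14].

## Interface

Orientations are given as a rotation vector (axis times angle).
In Python, from plant import read_state, read_camera, camera_params, close_job gives the robot as it stands. The module is installed in compiled form; this text tells all that it offers.
- The arm moves only by the tool servo_tool, never from a script. Its argument "increments" is a list of rows, each an object with "slide": the shift along the tool's x, y, z in mm, a list of three; "dr": the turn, a rotation vector about the tool's x, y, z in rad, a list of three; "jaw": the closure, from 0 (fully open) to 1 (shut). In form: [{"slide": [x, y, z], "dr": [ax, ay, az], "jaw": jaw}, ...]. A call has 1 to 20 rows; each row is the pose to reach, as a shift and turn from the pose commanded when the call began, along the tool's axes at that moment; what a row does not reach only later rows make up. A row lasts 1/10 s, in which the tool goes at most 50 mm and 8.59 degrees, less where a joint would pass 70% of its speed; a pose out of reach is approached as far as the arm can. A call with a gripper value outside its range is refused whole. The fingers move at their own pace and stop on an object; "force" is the grip in N (left out, the last holds). Time passes only in rows, so rows that repeat a pose let the fingers close. It gives the time, the measured TCP pose, the force, the opening and the grip force at its end, in the units of the state.
- read_state(): the state, without advancing time (a new reading comes with each control period).
- read_camera(name): name is "scene" or "top" or "wrist"; returns (picture, depth): 480x640x3 uint8, red, green, blue; 480x640 float32, m along the optical axis (not along the pixel's ray), 0 where there is no reading.
- camera_params(name): a dict with "fx", "fy", "cx", "cy" (pixels), "rvec" (rotation vector, rad) and "tvec" (3), from world to camera coordinates, as OpenCV has them. Camera axes: x right, y down, z forward; pixel columns grow to the right and rows downward; lengths in m; the calibration is good to about 2 mm. A picture is of the moment at which its call begins: read the wrist's pose just before it. camera_params takes no time and is no camera call; for the wrist camera it gives the pose at the moment of the call.
- close_job(): hands the job in; it is judged then, once.
The state is a dict: "t": time; "q": joint angles; "dq": joint speeds; "joint_torque": joint torques, N m; "tool_pos": TCP position; "orientation": TCP orientation; "force": force on the tool from outside, world axes, zero at the start; "wrist_torque": the same for the moment, N m; "opening": finger opening in m; "gripper_force": force on a finger pad.
Only numpy, scipy, OpenCV 4.12 (cv2) and the standard library are available. Lean on these libraries where they do the work, as an engineer would, in place of code of your own. Each camera call takes 0.05 s, during which the arm holds its last target. There are 200 camera calls.

## Task

Gently push the loose end panel of the small plywood stand up to the board until its bolt is stopped inside the cam lock. Then take the flat screwdriver from the tool block, turn the cam clockwise with it until it has drawn the panel fully home and feels firmly tight, without forcing it, and put the screwdriver back upright in the tool-block hole it came from. Leave everything else where it is.

Things in the scene. Friction and masses are not known exactly. Their poses are not given: they have to be found in the camera images.
- rack: Fixed part of a small plywood stand: level board 150 x 140 x 28 mm, top 60 mm above the table, with an end panel 72 mm high already fitted at its far (+x) end. Origin on the table straight under the cam lock's axis; z up. The board's edge facing the loose panel (and roughly the robot) is at x = -30 mm of this frame, y -70 to 70 mm
- panel: Loose end panel, upright plywood, 18 mm thick, 140 wide, 72 high, on dowels: slides only along the rack's x axis, resists with about 4 N and stays where left. Origin at table height in the middle of its inner face, axes as the rack's; outer face 18 mm to -x. Its x in the rack frame is -58 to -50 mm at the start, -30 mm when home. Do not push it with more than 30 N
- panel_bolt (a point): Where the bolt leaves the middle of the panel's inner face, 46 mm above the table. Pushed in with the cam open, the bolt head is stopped by the cam's hub with a gap of about 1.5 to 5 mm left; it differs each time, as the bolt is screwed in more or less. Push right up to this stop, or the cam misses the head. The cam must draw in the rest
- cam: Cam lock: zinc disc 40 mm wide in the board, top face 61 mm above the table (1 mm proud). Origin on its axis at the top face. Blind slot through the centre along the cam's own x axis, 20 mm long, 4.8 wide, 8 deep. Open at the start: slot within 0.12 rad of the rack's x axis. Turns clockwise seen from above to close, only with the screwdriver
- cam_top (a point): Centre of the disc's top face. Turning rubs with about 0.12 Nm; the cam stays where left. Its lip catches the bolt head after about 0.3 rad; the panel is home at about 0.9 to 1.5 rad from slot-on-rack-x, differing with the bolt's hidden depth; drawing takes about 0.2 Nm; then torque rises steeply: 0.3 to 0.4 Nm is firmly tight, over 0.5 Nm pulls the bolt out. End stop at 2.3 rad
- driver: Flat screwdriver, about 90 g, standing blade down in one hole of the tool block. Origin at the middle of the blade's edge (tip), z up, 109 mm long. Blade 14 mm wide along its own x, 3 thick along y, 14 long; shaft 7 thick; steel collar 32 wide from 44 to 49 mm (rests on the block); flat-sided wooden handle from 49 to 109 mm, 26 mm along x, 22 along y (grip across y)
- driver_tip (a point): middle of the screwdriver's blade edge
- stand: Fixed wooden tool block 160 x 50 x 50 mm; origin under its centre, x along its length, two vertical through holes 18 mm wide at x = +45 and -45 mm. The screwdriver stands in one, the bodkin in the other. The screwdriver at rest in its hole has its tip 6 mm above the table
- bodkin: round-handled bodkin (pointed awl, knob end) standing in the other hole of the tool block, 113 mm tall; origin at its point, z up. Not a screwdriver: leave it
- mug: blue mug 76 mm wide, 90 mm tall; origin under its centre
- mallet: wooden mallet 240 mm long lying down; origin under its middle
- tape: roll of paper tape, ring 90 mm wide, 20 mm high; origin under its centre
- sparecam: spare cam disc lying loose on the table, 40 mm wide, 13 mm high; origin under its centre. Not needed
- shears: orange-handled shears about 200 mm long lying flat, 12 mm high; origin near the pivot
- offcut: plywood offcut 90 x 35 x 18 mm; origin under its centre
There are look-alikes about, which are no part of the job. Leave any purple look-alike of the driver alone. What is shaped like the stand but blue is not meant.

How it is judged:
On the way, in this order (a step that is already met when the one before it is completed fails the run):
1. the panel is pushed in until less than 7 mm of gap is left, with the cam still open (slot within 0.3 rad of the rack's x axis) (x of panel in the frame of rack above -0.037 m and angle between the x axis of cam and the x axis of rack, either way round below 0.3 rad), for 0.2 s.
2. the screwdriver's blade is in the cam's slot: within 5 mm of the axis and at least 4 mm deep (horizontal distance between driver_tip and cam below 0.005 m and z of driver_tip in the frame of cam below -0.004 m), for 0.2 s.
3. with the blade still in the slot the cam has drawn the panel home, gap under 1.2 mm (x of panel in the frame of rack above -0.0312 m and horizontal distance between driver_tip and cam below 0.006 m and z of driver_tip in the frame of cam below -0.003 m and contact force between cam and panel above 10 N), for 0.1 s.
At the end, for the whole second after the job is handed in: The panel is home against the board (gap under 1.2 mm), the cam holds the bolt under a tension of more than 10 N, and the screwdriver stands upright (within 0.2 rad), released and at rest, in the tool-block hole it came from, its tip less than 12 mm above the table and within 15 mm of where it was (x of panel in the frame of rack above -0.0312 m and contact force between cam and panel above 10 N and z of driver_tip in the frame of stand below 0.012 m and angle between driver's own z axis and vertical below 0.2 rad and horizontal distance between driver and stand below 0.06 m and distance of driver from where it was at the start of the episode below 0.015 m and linear speed of driver below 0.03 m/s); the robot touches nothing.
It fails at once if the cam pulls on the bolt with more than 45 N (overtightened) (contact force between cam and panel above 45 N).
It fails at once if the robot or the screwdriver pushes on the panel with more than 30 N (contact force between any of the arm, the fingers, driver and panel above 30 N).
It fails at once if the fingers turn or press the cam directly (the screwdriver is for that) (contact force between the fingers and cam above 2 N).
It fails at once if something else on the table is moved by more than 30 mm (distance of any of bodkin, mug, mallet, tape, sparecam, shears, offcut from where it was at the start of the episode above 0.03 m).
It also fails if it takes over 72 s, if anything falls off the work surface, if the arm or the gripper's body presses on something with over 40 N, if the wrist force passes 120 N, or if a joint passes its speed limit or range.

## Working session

There is one attempt and no reset: what is moved stays moved. The work goes in short steps, Python scripts to look and compute and a tool call to move; the robot and the scene stay as the last step left them, time stands still between calls to the robot, and variables do not carry over. Pictures are saved under pics/ and viewed, at most 10 in all, crops included, and the job is handed in when it is done.

Besides the shell and the picture viewer there is one more tool, called after "Call:" as a command line: name --argument value ..., lists and objects as JSON in quotes. servo_tool: Moves the arm, as the interface text tells. Its arguments: {"type":"object","properties":{"increments":{"type":"array"},"force":{"type":"number"}},"required":["increments"]}

```bash
mkdir -p pics; cat > h.py <<'E'
import numpy as np, cv2
from scipy.spatial.transform import Rotation as R
from plant import read_state, read_camera, camera_params, close_job
def cam(name):
    p=camera_params(name); im,d=read_camera(name); return im,d,p
def world(p,d,u,v,z=None):
    Rm=R.from_rotvec(p['rvec']).as_matrix(); t=np.array(p['tvec'])
    ray=np.array([(u-p['cx'])/p['fx'],(v-p['cy'])/p['fy'],1.])
    c=-Rm.T@t; r=Rm.T@ray
    s=d[int(v),int(u)] if z is None else (z-c[2])/r[2]
    return c+s*r
def cloud(p,d):
    Rm=R.from_rotvec(p['rvec']).as_matrix(); t=np.array(p['tvec'])
    v,u=np.mgrid[:480,:640]
    P=np.stack([(u-p['cx'])/p['fx']*d,(v-p['cy'])/p['fy']*d,d],-1)
    return (P-t)@Rm
def save(im,n): cv2.imwrite('pics/'+n+'.png',im[:,:,::-1])
E
python3 - <<'E'
from h import *
for n in('scene','top'):
    im,d,p=cam(n); save(im,n+'0'); np.savez(n+'0.npz',im=im,d=d,**{k:np.array(v) for k,v in p.items()}); print(n,p, (-R.from_rotvec(p['rvec']).as_matrix().T@p['tvec']))
print(read_state())
E
```

```text
scene {'fx': 504.591985933374, 'fy': 504.591985933374, 'cx': 325.95909897534796, 'cy': 242.27242604150842, 'rvec': array([ 2.36219199,  0.77334888, -0.25747263]), 'tvec': array([-0.43852965, -0.20925521,  1.37188711])} [ 0.94688755 -0.57189509  0.9457855 ]
top {'fx': 438.0276314723795, 'fy': 438.0276314723795, 'cx': 320.1173391193223, 'cy': 231.51618158674535, 'rvec': array([ 2.20783769, -2.18051764,  0.11195349]), 'tvec': array([-0.02046796,  0.54880568,  1.02626572])} [0.46849644 0.01223051 1.0654527 ]
{'t': 0.1, 'q': array([ 1.12258270e+00,  1.31097251e-01,  1.48914354e+00, -2.53374699e-05,
        1.52298845e+00, -8.53942347e-02]), 'dq': array([ 0.00061991, -0.00188548, -0.0029695 , -0.00067804, -0.00017025,
       -0.00063405]), 'joint_torque': array([-7.15845363e-04, -5.61340249e+01, -4.93098521e+01,  7.68561359e-02,
        2.91188259e-02, -1.23060977e-04]), 'tool_pos': array([0.2128422 , 0.56077036, 0.4037999 ]), 'orientation': array([-5.66719053e-01, -3.08963917e+00,  2.48993783e-03]), 'force': array([ 0.25906706, -0.15116025, -0.08890875]), 'wrist_torque': array([ 0.03338264,  0.03556258, -0.01080186]), 'gripper_force': 0.0, 'opening': 0.09249459304295571}
```

View pics/top0.png

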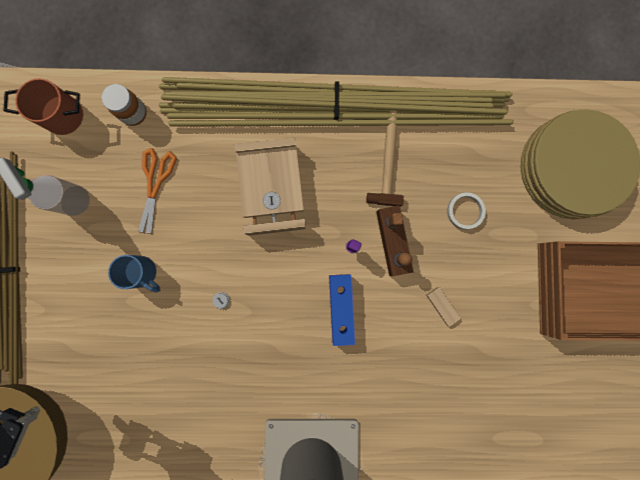

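View pics/scene0.png

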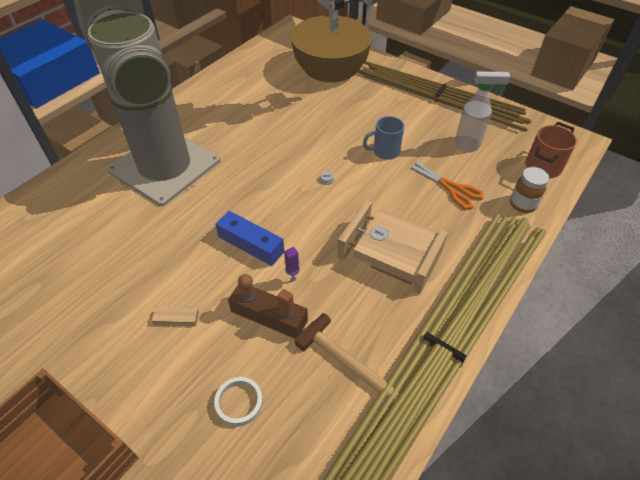

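```bash
python3 - <<'E'
from h import *
a=cv2.imread('pics/scene0.png')[230:350,200:350]; b=cv2.imread('pics/top0.png')[190:290,325:450]
c=cv2.imread('pics/top0.png')[135:245,225:315]
k=lambda i:cv2.resize(i,(400,300),interpolation=cv2.INTER_CUBIC)
cv2.imwrite('pics/crop1.png',np.vstack([np.hstack([cv2.resize(a,(375,300),interpolation=2),cv2.resize(b,(375,300),interpolation=2)]),np.hstack([cv2.resize(c,(245,300),interpolation=2),np.zeros((300,505,3),np.uint8)])]))
for n in('scene','top'):
    z=np.load(n+'0.npz'); P=cloud(z,z['d']); im=z['im']
    pts={'top':[(397,218),(405,260),(395,240),(353,245),(272,201),(272,218),(275,228),(270,148),(245,200),(385,240)],'scene':[(247,281),(287,298),(265,310),(291,255),(379,233),(355,225)]}[n]
    for u,v in pts: print(n,u,v,P[v,u].round(4),im[v,u])
E
```

```text
scene 247 281 [ 0.4952 -0.203   0.115 ] [146  98  63]
scene 287 298 [ 0.5848 -0.188   0.1173] [139  94  61]
scene 265 310 [ 0.5381 -0.2067  0.0517] [69 50 34]
scene 291 255 [ 0.5218 -0.0971  0.1088] [113  62 137]
scene 379 233 [0.6186 0.1006 0.0583] [108 105 102]
scene 355 225 [0.5676 0.0766 0.0735] [205 167 123]
top 397 218 [ 0.5737 -0.1794  0.1157] [121  84  55]
top 405 260 [ 0.482  -0.196   0.1188] [129  89  58]
top 395 240 [ 0.5295 -0.1885  0.0468] [82 53 37]
top 353 245 [ 0.5136 -0.0838  0.1096] [103  53 126]
top 272 201 [0.6166 0.1001 0.0501] [90 90 90]
top 272 218 [ 5.822e-01  1.036e-01 -1.000e-04] [123 111  98]
top 275 228 [0.5515 0.09   0.075 ] [164 139 108]
top 270 148 [0.7377 0.1057 0.0673] [85 70 51]
top 245 200 [0.616  0.1609 0.0636] [174 148 115]
top 385 240 [ 0.5292 -0.1651  0.046 ] [59 36 22]
```

View pics/crop1.png

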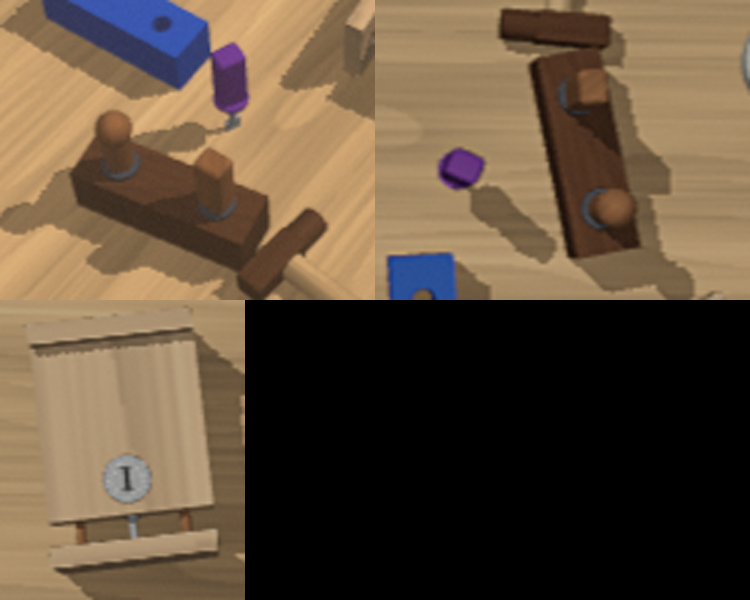

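```bash
python3 - <<'E'
from h import *
for n in('top','scene'):
    z=np.load(n+'0.npz'); P=cloud(z,z['d']); im=z['im'].astype(int)
    X,Y,Z=P[...,0],P[...,1],P[...,2]
    def rect(m,name):
        p=P[m]; (c,s,a)=cv2.minAreaRect(p[:,:2].astype(np.float32)*1000); print(n,name,m.sum(),np.round(c,1),np.round(s,1),round(a,2),'z',np.median(p[:,2]).round(4))
    box=(abs(X-.64)<.14)&(abs(Y-.1)<.11)
    rect(box&(abs(Z-.06)<.004)&(X>.575)&(X<.73),'board')
    rect(box&(Z>.066)&(Z<.08)&(X<.59),'panel')
    rect(box&(Z>.066)&(Z<.08)&(X>.68),'fixedpanel')
    bl=(abs(X-.53)<.11)&(abs(Y+.19)<.06)
    rect(bl&(abs(Z-.05)<.005)&(im.sum(-1)<260),'block')
    rect(bl&(Z>.105)&(X>.54),'driver top')
    rect(bl&(Z>.09)&(X<.52),'bodkin top')
    if n=='top':
        m=box&(abs(Z-.06)<.02)&(im.max(-1)-im.min(-1)<15)&(X>.59)&(X<.65)
        v,u=np.nonzero(m); print('disc',u.mean(),v.mean(),len(u),world(z,None,u.mean(),v.mean(),.061),world(z,None,(u.min()+u.max())/2,(v.min()+v.max())/2,.061))
E
```

```text
top board 3564 [662.2 106.2] [151.2 140.1] 7.37 z 0.0605
top panel 501 [556.5  92.4] [ 18.3 139.5] 7.37 z 0.0723
top fixedpanel 507 [732.9 116.8] [ 55.2 138.1] 0.58 z 0.0722
top block 1097 [ 529.2 -190.8] [160.1  51.6] 11.61 z 0.0505
top driver top 123 [ 573.  -180.8] [24.8 21.6] 0.94 z 0.1148
top bodkin top 146 [ 485.3 -199.2] [28.  28.2] 50.41 z 0.1151
disc 271.30434782608694 200.12173913043478 230 [0.61706994 0.1008078  0.061     ] [0.61734238 0.10151365 0.061     ]
scene board 3048 [650.9 101.8] [166.5 146.1] 5.64 z 0.0601
scene panel 398 [558.2  89.2] [ 19.4 142.3] 7.84 z 0.0719
scene fixedpanel 442 [746.4 113.2] [ 18.2 140.6] 7.39 z 0.0721
scene block 1231 [ 530.5 -193.3] [161.2  52.3] 11.32 z 0.0505
scene driver top 152 [ 574.9 -184.4] [25.9 22. ] 4.57 z 0.1141
scene bodkin top 183 [ 488.6 -203.6] [28.1 25.4] 78.75 z 0.1137
```

```bash
cat >> h.py <<'E'
def to(x,y,z,yawy):
    """print slide/dr to reach TCP world pos (m), tool down, tool y at yawy deg"""
    s=read_state(); A=R.from_rotvec(s['orientation']); a=np.radians(yawy)
    yv=np.array([np.cos(a),np.sin(a),0]); zv=np.array([0,0,-1.]); B=R.from_matrix(np.c_[np.cross(yv,zv),yv,zv])
    print('slide',(A.inv().apply(np.array([x,y,z])-s['tool_pos'])*1000).round(1),'dr',(A.inv()*B).as_rotvec().round(3))
E
python3 -c "
from h import *
to(.545,.092,.405,97.4); to(.5,.086,.405,97.4)"
```

```text
slide [-476.9 -320.4   -0.7] dr [-0.002 -0.001 -0.492]
slide [-437.  -341.9   -0.7] dr [-0.002 -0.001 -0.492]
```

Call:
servo_tool --increments '[{"slide": [-437, -342, 0], "dr": [0, 0, -0.492], "jaw": 1}, {"slide": [-437, -342, 0], "dr": [0, 0, -0.492], "jaw": 1}, {"slide": [-437, -342, 0], "dr": [0, 0, -0.492], "jaw": 1}, {"slide": [-437, -342, 0], "dr": [0, 0, -0.492], "jaw": 1}, {"slide": [-437, -342, 0], "dr": [0, 0, -0.492], "jaw": 1}, {"slide": [-437, -342, 0], "dr": [0, 0, -0.492], "jaw": 1}, {"slide": [-437, -342, 0], "dr": [0, 0, -0.492], "jaw": 1}, {"slide": [-437, -342, 0], "dr": [0, 0, -0.492], "jaw": 1}, {"slide": [-437, -342, 0], "dr": [0, 0, -0.492], "jaw": 1}, {"slide": [-437, -342, 0], "dr": [0, 0, -0.492], "jaw": 1}, {"slide": [-437, -342, 0], "dr": [0, 0, -0.492], "jaw": 1}, {"slide": [-437, -342, 0], "dr": [0, 0, -0.492], "jaw": 1}, {"slide": [-437, -342, 0], "dr": [0, 0, -0.492], "jaw": 1}, {"slide": [-437, -342, 0], "dr": [0, 0, -0.492], "jaw": 1}, {"slide": [-437, -342, 0], "dr": [0, 0, -0.492], "jaw": 1}, {"slide": [-437, -342, 0], "dr": [0, 0, -0.492], "jaw": 1}]' --force 20

```text
t: 1.7
tool_pos: [0.4995, 0.0876, 0.4048]
orientation: [-0.206, 3.135, 0.0]
force: [0.0, -0.7, 0.4]
opening: 0.0003
gripper_force: 0.0
```

```bash
python3 - <<'E'
from h import *
im,d,p=cam('wrist'); save(im,'w1'); np.savez('w1.npz',im=im,d=d,**{k:np.array(v) for k,v in p.items()})
s=read_state();print(s['tool_pos'],s['opening'],s['q'],'cam',-R.from_rotvec(p['rvec']).as_matrix().T@p['tvec'])
to(.5,.086,.215,97.4)
E
```

```text
[0.49958731 0.08742016 0.40481843] 0.0004056113812379888 [ 7.20394931e-02 -1.22801657e-01  1.74189438e+00  1.80613053e-04
  1.52242037e+00 -1.63008597e+00] cam [0.42810836 0.07802918 0.38386465]
slide [ -0.2  -1.5 189.8] dr [0.    0.    0.002]
```

View pics/w1.png

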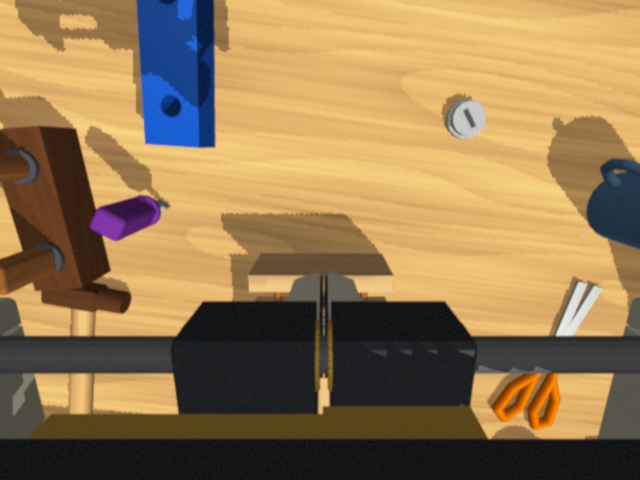

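Call:
servo_tool --increments '[{"slide": [0, -1.5, 184], "dr": [0, 0, 0.002], "jaw": 1}, {"slide": [0, -1.5, 184], "dr": [0, 0, 0.002], "jaw": 1}, {"slide": [0, -1.5, 184], "dr": [0, 0, 0.002], "jaw": 1}, {"slide": [0, -1.5, 184], "dr": [0, 0, 0.002], "jaw": 1}, {"slide": [0, -1.5, 184], "dr": [0, 0, 0.002], "jaw": 1}, {"slide": [0, -1.5, 184], "dr": [0, 0, 0.002], "jaw": 1}]'

```text
t: 2.35
tool_pos: [0.5002, 0.0852, 0.2213]
orientation: [0.201, -3.134, -0.0]
force: [0.6, 0.5, 0.7]
opening: 0.0004
gripper_force: 0.0
```

```bash
python3 - <<'E'
from h import *
im,d,p=cam('top'); P=cloud(p,d); X,Y,Z=P[...,0],P[...,1],P[...,2]
s=read_state(); print(s['tool_pos'],s['force'])
im,d,p=cam('scene'); P=cloud(p,d); X,Y,Z=P[...,0],P[...,1],P[...,2]
m=(abs(X-.5)<.05)&(abs(Y-.086)<.06)&(Z>.03)&(Z<.1)&(X<.535)
q=P[m]; print(len(q), q.min(0),q.max(0))
e=np.array([.9918,.1283,0]); print('rack x of panel outer', [( (q-[.6173,.1005,0])@e).max()])
m=(abs(X-.556)<.03)&(abs(Y-.09)<.09)&(abs(Z-.072)<.004); r=(P[m]-[.6173,.1005,0])@e; print(np.percentile(r,[2,50,98]))
E
```

```text
[0.50117699 0.08516121 0.22286627] [ 0.81487881 -0.20780643  0.54799453]
79 [0.50774957 0.06609051 0.03655126] [0.51456382 0.09817939 0.07990547]
rack x of panel outer [np.float64(-0.10587061068094544)]
[-0.0688227  -0.06001635 -0.05087857]
```

Call:
servo_tool --increments '[{"slide": [-20, 0, 0], "dr": [0, 0, 0], "jaw": 1}, {"slide": [-31, 0, 0], "dr": [0, 0, 0], "jaw": 1}, {"slide": [-33, 0, 0], "dr": [0, 0, 0], "jaw": 1}, {"slide": [-35, 0, 0], "dr": [0, 0, 0], "jaw": 1}, {"slide": [-36, 0, 0], "dr": [0, 0, 0], "jaw": 1}, {"slide": [-37, 0, 0], "dr": [0, 0, 0], "jaw": 1}, {"slide": [-38, 0, 0], "dr": [0, 0, 0], "jaw": 1}, {"slide": [-39, 0, 0], "dr": [0, 0, 0], "jaw": 1}, {"slide": [-40, 0, 0], "dr": [0, 0, 0], "jaw": 1}, {"slide": [-41, 0, 0], "dr": [0, 0, 0], "jaw": 1}, {"slide": [-42, 0, 0], "dr": [0, 0, 0], "jaw": 1}, {"slide": [-43, 0, 0], "dr": [0, 0, 0], "jaw": 1}]'

```text
t: 3.65
tool_pos: [0.5428, 0.0901, 0.2206]
orientation: [0.2, -3.134, 0.0]
force: [-3.4, -0.6, 2.8]
opening: 0.0001
gripper_force: 2.1
```

Call:
servo_tool --increments '[{"slide": [-1, 0, 0], "dr": [0, 0, 0], "jaw": 1}, {"slide": [-2, 0, 0], "dr": [0, 0, 0], "jaw": 1}, {"slide": [-3, 0, 0], "dr": [0, 0, 0], "jaw": 1}, {"slide": [-4, 0, 0], "dr": [0, 0, 0], "jaw": 1}, {"slide": [-5, 0, 0], "dr": [0, 0, 0], "jaw": 1}, {"slide": [-6, 0, 0], "dr": [0, 0, 0], "jaw": 1}, {"slide": [-7, 0, 0], "dr": [0, 0, 0], "jaw": 1}, {"slide": [-8, 0, 0], "dr": [0, 0, 0], "jaw": 1}]'

```text
t: 4.45
tool_pos: [0.5509, 0.0911, 0.2206]
orientation: [0.2, -3.135, -0.0]
force: [-4.2, -0.9, 0.3]
opening: 0.0004
gripper_force: 2.1
```

```bash
cat >> h.py <<'E'
def gap():
    e=np.array([.9918,.1283,0])
    for n in('top','scene'):
        im,d,p=cam(n); P=cloud(p,d); X,Y,Z=P[...,0],P[...,1],P[...,2]; r=(P-[.6173,.1005,0])@e
        m=(abs(Y-.09)<.08)&(abs(Z-.072)<.004)&(r<-.02)&(r>-.09); q=r[m]; b=r[(abs(Y-.09)<.08)&(abs(Z-.06)<.003)&(r<.06)&(r>-.045)]
        f=r[(abs(Y-.12)<.08)&(abs(Z-.072)<.004)&(r>.1)&(r<.15)]
        print(n,'panel',np.percentile(q,[2,50,98]).round(4),'fixed mid',np.median(f).round(4),'diff-> inner x',(np.median(q)-np.median(f)+.129+.009).round(4),'board',np.percentile(b,1).round(4))
E
python3 -c "
from h import *
gap()
s=read_state();print(s['force'])"
```

```text
Traceback (most recent call last):
  File "h.py", line 29, in gap
    print(n,'panel',np.percentile(q,[2,50,98]).round(4),'fixed mid',np.median(f).round(4),'diff-> inner x',(np.median(q)-np.median(f)+.129+.009).round(4),'board',np.percentile(b,1).round(4))
                    ~~~~~~~~~~~~~^^^^^^^^^^^^^
IndexError: index -1 is out of bounds for axis 0 with size 0
```

Call:
servo_tool --increments '[{"slide": [-1, 0, 0], "dr": [0, 0, 0], "jaw": 1}, {"slide": [-2, 0, 0], "dr": [0, 0, 0], "jaw": 1}, {"slide": [-3, 0, 0], "dr": [0, 0, 0], "jaw": 1}, {"slide": [-3.5, 0, 0], "dr": [0, 0, 0], "jaw": 1}, {"slide": [-4, 0, 0], "dr": [0, 0, 0], "jaw": 1}, {"slide": [-4.5, 0, 0], "dr": [0, 0, 0], "jaw": 1}]'

```text
t: 5.1
tool_pos: [0.5553, 0.0917, 0.2206]
orientation: [0.2, -3.135, -0.0]
force: [-4.7, 0.2, -1.2]
opening: 0.0008
gripper_force: 2.0
```

```bash
sed -i "s/for n in('top','scene'):\$/for n in('scene',):/" h.py; python3 -c "
from h import *
gap()
s=read_state();print(s['force'],s['tool_pos'])"
```

```text
scene panel [-0.0512 -0.0407 -0.0349] fixed mid 0.1298 diff-> inner x -0.0325 board -0.0357
[-3.13712491  0.38666118 -1.04583899] [0.55534828 0.091692   0.22061946]
```

Call:
servo_tool --increments '[{"slide": [-0.5, 0, 0], "dr": [0, 0, 0], "jaw": 1}, {"slide": [-1, 0, 0], "dr": [0, 0, 0], "jaw": 1}, {"slide": [-1.5, 0, 0], "dr": [0, 0, 0], "jaw": 1}]'

```text
t: 5.45
tool_pos: [0.5568, 0.0919, 0.2206]
orientation: [0.2, -3.135, 0.0]
force: [-5.7, 0.3, -1.5]
opening: 0.0003
gripper_force: 2.8
```

Call:
servo_tool --increments '[{"slide": [-0.5, 0, 0], "dr": [0, 0, 0], "jaw": 1}, {"slide": [-1, 0, 0], "dr": [0, 0, 0], "jaw": 1}]'

```text
t: 5.65
tool_pos: [0.5573, 0.092, 0.2206]
orientation: [0.2, -3.133, 0.0]
force: [-10.9, -0.9, 2.8]
opening: 0.0007
gripper_force: 5.5
```

Call:
servo_tool --increments '[{"slide": [-0.2, 0, 0], "dr": [0, 0, 0], "jaw": 1}, {"slide": [-0.4, 0, 0], "dr": [0, 0, 0], "jaw": 1}, {"slide": [-0.4, 0, 0], "dr": [0, 0, 0], "jaw": 1}]'

```text
t: 5.95
tool_pos: [0.5574, 0.092, 0.2206]
orientation: [0.2, -3.132, 0.0]
force: [-11.8, -1.5, 4.3]
opening: 0.0002
gripper_force: 5.7
```

Call:
servo_tool --increments '[{"slide": [-0.3, 0, 0], "dr": [0, 0, 0], "jaw": 1}, {"slide": [-0.6, 0, 0], "dr": [0, 0, 0], "jaw": 1}, {"slide": [-0.6, 0, 0], "dr": [0, 0, 0], "jaw": 1}]'

```text
t: 6.25
tool_pos: [0.5577, 0.092, 0.2206]
orientation: [0.2, -3.131, 0.0]
force: [-14.0, -1.5, 7.1]
opening: 0.0002
gripper_force: 7.3
```

Call:
servo_tool --increments '[{"slide": [15, 0, 0], "dr": [0, 0, 0], "jaw": 1}, {"slide": [30, 0, 0], "dr": [0, 0, 0], "jaw": 1}, {"slide": [30, 0, -50], "dr": [0, 0, 0], "jaw": 1}, {"slide": [15, 0, -95], "dr": [0, 0, 0], "jaw": 1}, {"slide": [-20, 0, -130], "dr": [0, 0, 0], "jaw": 0}, {"slide": [-65, 0, -150], "dr": [0, 0, 0], "jaw": 0}, {"slide": [-110, 0, -150], "dr": [0, 0, 0], "jaw": 0}, {"slide": [-125, 0, -150], "dr": [0, 0, 0], "jaw": 0}, {"slide": [-125, 0, -150], "dr": [0, 0, 0], "jaw": 0}, {"slide": [-125, 0, -150], "dr": [0, 0, 0], "jaw": 0}]'

```text
t: 7.25
tool_pos: [0.683, 0.1079, 0.3709]
orientation: [-0.199, 3.134, -0.0]
force: [-0.9, 0.1, 0.0]
opening: 0.0437
gripper_force: 0.0
```

```bash
python3 - <<'E'
from h import *
im,d,p=cam('wrist'); save(im,'w2'); np.savez('w2.npz',im=im,d=d,**{k:np.array(v) for k,v in p.items()})
im,d,q=cam('top'); save(im,'t2'); np.savez('t2.npz',im=im,d=d,**{k:np.array(v) for k,v in q.items()})
s=read_state();print(s['tool_pos'],s['opening'],'cam',-R.from_rotvec(p['rvec']).as_matrix().T@p['tvec'])
gap()
E
```

```text
[0.68223638 0.10792514 0.37122827] 0.0519390079032369 cam [0.61149787 0.09870332 0.34989468]
scene panel [-0.0513 -0.042  -0.0332] fixed mid 0.1298 diff-> inner x -0.0338 board -0.0341
```

View pics/w2.png

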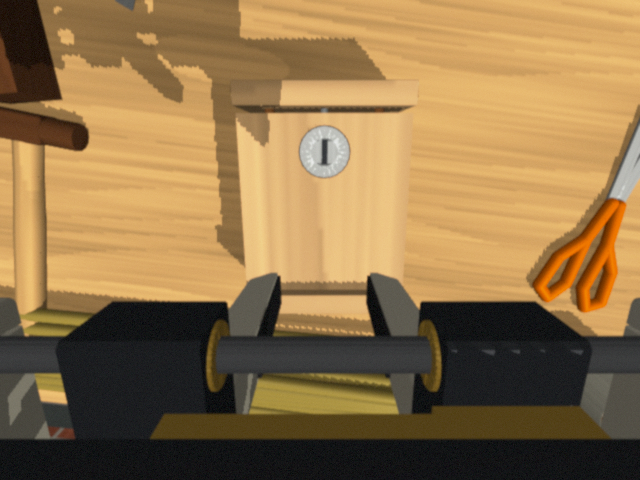

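```bash
cat >> h.py <<'E'
def disc(im,p,u0,v0,rad=32,z=.061,tag=None):
    """disc centre and slot line, projected on plane z"""
    g=im.astype(int); sat=g.max(-1)-g.min(-1); v,u=np.mgrid[:480,:640]; near=(u-u0)**2+(v-v0)**2<rad**2
    m=((sat<22)&near).astype(np.uint8); n,l,st,c=cv2.connectedComponentsWithStats(m); k=1+np.argmax(st[1:,4]); m=(l==k).astype(np.uint8)
    cn=max(cv2.findContours(m,cv2.RETR_EXTERNAL,cv2.CHAIN_APPROX_NONE)[0],key=len); h=cv2.convexHull(cn)
    e=cv2.fitEllipse(cn); c=world(p,None,*e[0],z)
    sl=near&((u-e[0][0])**2+(v-e[0][1])**2<(.32*e[1][1])**2)&(g.sum(-1)<210)
    P=np.array([world(p,None,a,b,z) for b,a in np.argwhere(sl)])[:,:2]; w,V=np.linalg.eigh(np.cov(P.T)); x=V[:,1]*np.sign(V[0,1])
    print('ellipse',np.round(e[0],1),np.round(e[1],1),'centre',c.round(4),'slot n',len(P),'ctr',P.mean(0).round(4),'yaw deg',np.degrees(np.arctan2(x[1],x[0])).round(2)); return c,P.mean(0)
E
python3 - <<'E'
from h import *
z=np.load('w2.npz'); disc(z['im'],z,325,152)
z=np.load('t2.npz'); P=cloud(z,z['d'])
to(.643,-.172,.36,93); to(.5735,-.182,.36,93)
E
```

```text
ellipse [324.  151.2] [48.6 50.1] centre [0.6174 0.1001 0.061 ] slot n 72 ctr [0.6177 0.1002] yaw deg 6.74
slide [  74.4 -272.7   11.3] dr [-0.     0.001  0.075]
slide [ 144.6 -273.8   11.2] dr [-0.     0.001  0.075]
```

Call:
servo_tool --increments '[{"slide": [74, -273, 0], "dr": [0, 0, 0.075], "jaw": 0.3}, {"slide": [74, -273, 0], "dr": [0, 0, 0.075], "jaw": 0.3}, {"slide": [74, -273, 0], "dr": [0, 0, 0.075], "jaw": 0.3}, {"slide": [74, -273, 0], "dr": [0, 0, 0.075], "jaw": 0.3}, {"slide": [74, -273, 0], "dr": [0, 0, 0.075], "jaw": 0.3}, {"slide": [74, -273, 0], "dr": [0, 0, 0.075], "jaw": 0.3}, {"slide": [74, -273, 0], "dr": [0, 0, 0.075], "jaw": 0.3}, {"slide": [74, -273, 0], "dr": [0, 0, 0.075], "jaw": 0.3}]'

```text
t: 8.2
tool_pos: [0.6433, -0.1727, 0.3713]
orientation: [-0.079, 3.14, 0.0]
force: [0.1, 0.2, -0.1]
opening: 0.0651
gripper_force: 0.0
```

```bash
python3 - <<'E'
from h import *
im,d,p=cam('wrist'); save(im,'w3'); P=cloud(p,d); X,Y,Z=P[...,0],P[...,1],P[...,2]; s=read_state(); print(s['tool_pos'],s['opening'])
for nm,m in (('driver',(abs(X-.574)<.03)&(abs(Y+.182)<.03)&(Z>.105)),('collar/block',(abs(X-.53)<.11)&(abs(Y+.19)<.06)&(abs(Z-.05)<.004)&(im.sum(-1)<300)),('bod',(abs(X-.487)<.03)&(abs(Y+.2)<.03)&(Z>.09))):
    q=P[m]; c,sz,a=cv2.minAreaRect(q[:,:2].astype(np.float32)*1000); print(nm,len(q),np.round(c,1),np.round(sz,1),round(a,1),np.median(q[:,2]))
to(.5735,-.182,.252,93)
E
```

```text
[ 0.64366795 -0.17168436  0.3712178 ] 0.06518193403862725
driver 2524 [ 573.1 -181.9] [25.2 21.6] 3.1 0.11542759733141633
collar/block 8690 [ 535.9 -189.7] [146.8  49.5] 11.6 0.049044153453818434
bod 956 [ 493.9 -199. ] [13.1 29.1] 5.4 0.11089682601566186
slide [ 70.7  -6.7 119.2] dr [ 0.     0.001 -0.   ]
```

View pics/w3.png

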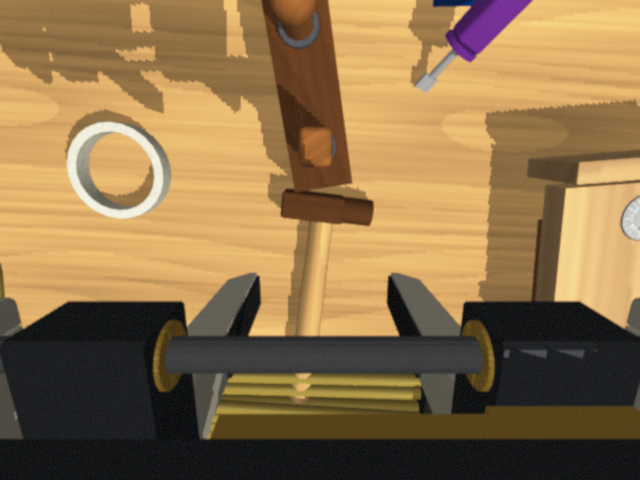

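Call:
servo_tool --increments '[{"slide": [70.5, -6.5, 0], "dr": [0, 0, 0], "jaw": 0.3}, {"slide": [70.5, -6.5, 30], "dr": [0, 0, 0], "jaw": 0.3}, {"slide": [70.5, -6.5, 60], "dr": [0, 0, 0], "jaw": 0.3}, {"slide": [70.5, -6.5, 90], "dr": [0, 0, 0], "jaw": 0.3}, {"slide": [70.5, -6.5, 119], "dr": [0, 0, 0], "jaw": 0.3}, {"slide": [70.5, -6.5, 119], "dr": [0, 0, 0], "jaw": 0.3}, {"slide": [70.5, -6.5, 119], "dr": [0, 0, 0], "jaw": 1}, {"slide": [70.5, -6.5, 119], "dr": [0, 0, 0], "jaw": 1}, {"slide": [70.5, -6.5, 119], "dr": [0, 0, 0], "jaw": 1}, {"slide": [70.5, -6.5, 119], "dr": [0, 0, 0], "jaw": 1}, {"slide": [70.5, -6.5, 119], "dr": [0, 0, 0], "jaw": 1}, {"slide": [70.5, -6.5, 119], "dr": [0, 0, 0], "jaw": 1}, {"slide": [70.5, -6.5, 119], "dr": [0, 0, 0], "jaw": 1}]' --force 45

```text
t: 9.55
tool_pos: [0.5741, -0.1824, 0.2521]
orientation: [-0.082, 3.14, -0.0]
force: [-0.5, 1.2, 3.3]
opening: 0.0217
gripper_force: 45.0
```

```bash
python3 -c "
from h import *
s=read_state();print(s)
to(.5731,-.1819,.38,93.1)"
```

```text
{'t': 9.55, 'q': array([-3.92832480e-01,  2.56763648e-01,  1.63213822e+00,  9.18173825e-05,
        1.25221090e+00, -2.01576536e+00]), 'dq': array([ 3.47177953e-04,  1.35670788e-03, -3.77016600e-04,  9.98340520e-05,
        2.75040829e-04, -7.01702473e-04]), 'joint_torque': array([-2.25172634e-01, -5.69160891e+01, -4.41867650e+01, -1.72874490e-01,
       -1.95387919e-01, -2.28187682e-04]), 'tool_pos': array([ 0.57408296, -0.18244307,  0.25214763]), 'orientation': array([-8.18291608e-02,  3.14005274e+00, -1.81449002e-04]), 'force': array([-0.46812897,  1.2052705 ,  3.30788664]), 'wrist_torque': array([ 0.14214798,  0.11973003, -0.03340125]), 'gripper_force': 45.00053286552429, 'opening': 0.02173681326866622}
slide [   0.9    0.6 -127.9] dr [-0.     0.    -0.002]
```

Call:
servo_tool --increments '[{"slide": [0, 0, -40], "dr": [0, 0, 0], "jaw": 1}, {"slide": [0, 0, -80], "dr": [0, 0, 0], "jaw": 1}, {"slide": [0, 0, -130], "dr": [0, 0, 0], "jaw": 1}, {"slide": [0, 0, -130], "dr": [0, 0, 0], "jaw": 1}, {"slide": [0, 0, -130], "dr": [0, 0, 0], "jaw": 1}]'

```text
t: 10.05
tool_pos: [0.5744, -0.1826, 0.3836]
orientation: [-0.082, 3.137, -0.002]
force: [-0.1, -1.0, -1.0]
opening: 0.0219
gripper_force: 45.0
```

```bash
python3 -c "
from h import *
s=read_state();print(s['force'],s['wrist_torque'],s['opening'])
to(.6175,.1002,.382,96.7)"
```

```text
[-0.08641827 -1.04590507 -0.9782188 ] [0.04749527 0.03072767 0.01919974] 0.021850548628981108
slide [-57.8 280.2   1.3] dr [-0.002  0.003 -0.065]
```

Call:
servo_tool --increments '[{"slide": [-58, 280, 0], "dr": [0, 0, -0.065], "jaw": 1}, {"slide": [-58, 280, 0], "dr": [0, 0, -0.065], "jaw": 1}, {"slide": [-58, 280, 0], "dr": [0, 0, -0.065], "jaw": 1}, {"slide": [-58, 280, 0], "dr": [0, 0, -0.065], "jaw": 1}, {"slide": [-58, 280, 0], "dr": [0, 0, -0.065], "jaw": 1}, {"slide": [-58, 280, 0], "dr": [0, 0, -0.065], "jaw": 1}, {"slide": [-58, 280, 20], "dr": [0, 0, -0.065], "jaw": 1}, {"slide": [-58, 280, 40], "dr": [0, 0, -0.065], "jaw": 1}, {"slide": [-58, 280, 40], "dr": [0, 0, -0.065], "jaw": 1}, {"slide": [-58, 280, 40], "dr": [0, 0, -0.065], "jaw": 1}]'

```text
t: 11.05
tool_pos: [0.6166, 0.1001, 0.3397]
orientation: [0.183, -3.132, 0.0]
force: [0.3, 0.0, -1.0]
opening: 0.0214
gripper_force: 45.0
```

```bash
python3 - <<'E'
from h import *
im,d,p=cam('wrist'); np.savez('w4.npz',im=im,d=d,**{k:np.array(v) for k,v in p.items()})
s=read_state();print(s['tool_pos'],s['opening']); to(.6175,.1002,.34,96.7)
cv2.imwrite('pics/w4c.png',cv2.resize(im[150:350,190:450,::-1],(780,600),interpolation=cv2.INTER_CUBIC))
E
```

```text
[0.61711772 0.09995653 0.34120184] 0.02193765121137388
slide [-0.4  0.2  1.2] dr [-0.    -0.002 -0.   ]
```

View pics/w4c.png

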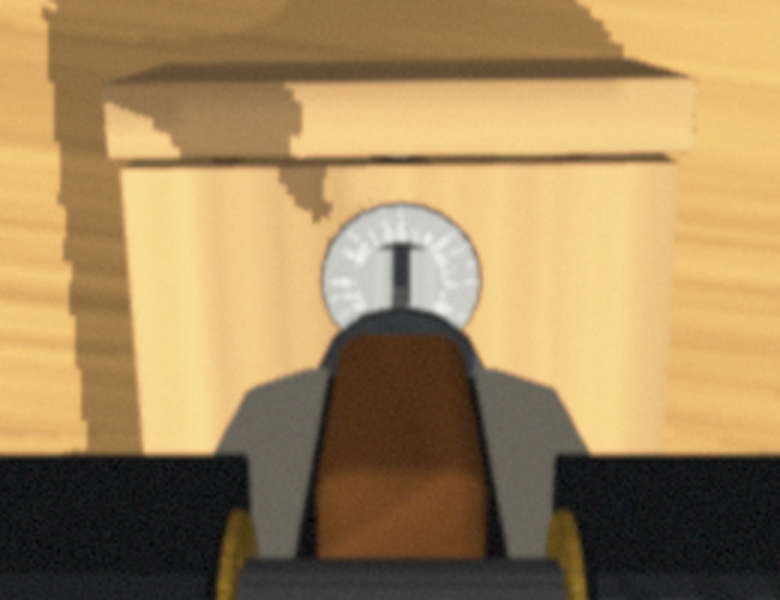

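```bash
python3 - <<'E'
from h import *
z=np.load('w4.npz'); im,d=z['im'],z['d']; P=cloud(z,d); print('cx',z['cx'],z['fx'])
s=read_state(); A=R.from_rotvec(s['orientation']); T=A.inv().apply(P.reshape(-1,3)-s['tool_pos']).reshape(480,640,3)*1000
g=im.astype(int); v,u=np.mgrid[:480,:640]
tcl=T[...,2]
brown=(g[...,0]-g[...,2]>30)&(tcl>120)&(tcl<210)&(abs(T[...,0])<40)&(abs(T[...,1])<30)
q=T[brown]; print('brown',len(q),'x',np.percentile(q[:,0],[1,50,99]).round(1),'y',np.percentile(q[:,1],[1,50,99]).round(1),'z',np.percentile(q[:,2],[1,99]).round(1))
col=(tcl>193)&(tcl<208)&(abs(T[...,0])<40)&(abs(T[...,1])<30)
q=T[col]; print('collar',len(q),'x',np.percentile(q[:,0],[1,99]).round(1),'y',np.percentile(q[:,1],[1,50,99]).round(1),'z',np.percentile(q[:,2],[1,50,99]).round(1))
# disc and slot lateral in tool frame
m=((g.max(-1)-g.min(-1))<22)&(abs(tcl-279)<6)&(abs(T[...,0])<40)&(abs(T[...,1])<25)&(g.sum(-1)>330)
q=T[m]; print('disc',len(q),'x',np.percentile(q[:,0],[.5,99.5]).round(1),'y',np.percentile(q[:,1],[.5,50,99.5]).round(1))
sl=(g.sum(-1)<210)&(u>310)&(u<336)&(v>228)&(v<253)
ps=np.array([A.inv().apply(world(z,None,a,b,.061)-s['tool_pos'])*1000 for b,a in np.argwhere(sl)])
print('slot',len(ps),'y by x:',[(round(x),ps[abs(ps[:,0]-x)<1,1].mean().round(2)) for x in range(0,12,2) if (abs(ps[:,0]-x)<1).any()], ps[:,0].min(),ps[:,0].max())
for n in('scene',):
    im2,d2,p2=cam(n); P2=cloud(p2,d2); T2=A.inv().apply(P2.reshape(-1,3)-s['tool_pos']).reshape(480,640,3)*1000
    b=(abs(T2[...,0])<25)&(abs(T2[...,1])<25)
    for lo,hi in((150,195),(196,206),(208,228),(232,246)):
        q=T2[b&(T2[...,2]>lo)&(T2[...,2]<hi)]; print(n,lo,len(q),q.mean(0).round(1) if len(q) else '', q.min(0).round(1) if len(q) else '', q.max(0).round(1) if len(q) else '')
    Rm=R.from_rotvec(p2['rvec']).as_matrix()
    pr=lambda w:(lambda c:(p2['fx']*c[0]/c[2]+p2['cx'],p2['fy']*c[1]/c[2]+p2['cy']))(Rm@w+p2['tvec'])
    print('pred tip px',pr(s['tool_pos']+A.apply([0,0,.246])),'disc',pr(np.array([.6175,.1002,.061])))
    save(im2,'s4')
E
```

```text
cx 323.370300342493 348.7540664275439
brown 3902 x [ 2.6 13.3 14.8] y [-22.2   0.   24.2] z [138.5 193.6]
collar 478 x [ 5.4 16.8] y [-13.6   0.   14.2] z [193.2 199.9 204. ]
disc 1438 x [-12.2  18.3] y [-19.3  -0.8  19.3]
slot 44 y by x: [(0, np.float64(-0.02)), (2, np.float64(0.13)), (4, np.float64(-0.02)), (6, np.float64(0.13)), (8, np.float64(0.36))] -7.65917804341928 8.28539929040384
scene 150 60 [-11.4  -4.5 175.9] [-16.6 -23.7 152.4] [  8.   22.  194.9]
scene 196 45 [ -4.3 -11.1 198.5] [-15.8 -18.5 196.1] [ 11.9   6.2 203. ]
scene 208 14 [ -2.   -4.5 221.8] [ -4.4  -7.8 214.6] [  2.6  -1.3 227.9]
scene 232 24 [ -1.6  -3.1 238.9] [ -8.4  -4.4 232.1] [  5.8   1.  245.4]
pred tip px (np.float64(379.6670623827018), np.float64(222.2660964571952)) disc (np.float64(378.61896063962797), np.float64(232.14668098300936))
```

Call:
servo_tool --increments '[{"slide": [-1, 0, 8], "dr": [0, 0, 0], "jaw": 1}, {"slide": [-1, 0, 16], "dr": [0, 0, 0], "jaw": 1}, {"slide": [-1, 0, 24], "dr": [0, 0, 0], "jaw": 1}, {"slide": [-1, 0, 28], "dr": [0, 0, 0], "jaw": 1}, {"slide": [-1, 0, 30], "dr": [0, 0, 0], "jaw": 1}, {"slide": [-1, 0, 32], "dr": [0, 0, 0], "jaw": 1}, {"slide": [-1, 0, 34], "dr": [0, 0, 0], "jaw": 1}, {"slide": [-1, 0, 35], "dr": [0, 0, 0], "jaw": 1}, {"slide": [-1, 0, 36], "dr": [0, 0, 0], "jaw": 1}, {"slide": [-1, 0, 37], "dr": [0, 0, 0], "jaw": 1}]'

```text
t: 12.15
tool_pos: [0.6183, 0.1004, 0.3048]
orientation: [-0.184, 3.136, 0.0]
force: [-0.2, 0.1, -1.2]
opening: 0.0218
gripper_force: 45.0
```

Call:
servo_tool --increments '[{"slide": [0, 0, 1], "dr": [0, 0, 0], "jaw": 1}, {"slide": [0, 0, 2], "dr": [0, 0, 0], "jaw": 1}, {"slide": [0, 0, 3], "dr": [0, 0, 0], "jaw": 1}, {"slide": [0, 0, 4], "dr": [0, 0, 0], "jaw": 1}, {"slide": [0, 0, 4], "dr": [0, 0, 0], "jaw": 1}]'

```text
t: 12.65
tool_pos: [0.6182, 0.1004, 0.3005]
orientation: [0.184, -3.136, 0.0]
force: [0.2, 0.4, -0.7]
opening: 0.0215
gripper_force: 45.0
```

```bash
python3 -c "
from h import *
s=read_state();print(s['force'],s['wrist_torque'],s['tool_pos'],s['q'][5])"
```

```text
[ 0.17330474  0.38672789 -0.70423645] [ 0.01834411 -0.02049144  0.02673849] [0.61820625 0.10037265 0.30049175] -1.608838184140434
```

Call:
servo_tool --increments '[{"slide": [0, 0, 0], "dr": [0, 0, 0.1], "jaw": 1}, {"slide": [0, 0, 0], "dr": [0, 0, 0.2], "jaw": 1}, {"slide": [0, 0, 0], "dr": [0, 0, 0.3], "jaw": 1}, {"slide": [0, 0, 0], "dr": [0, 0, 0.4], "jaw": 1}, {"slide": [0, 0, 0], "dr": [0, 0, 0.5], "jaw": 1}]'

```text
t: 13.15
tool_pos: [0.6183, 0.1003, 0.3007]
orientation: [0.604, 3.083, -0.0]
force: [-0.7, -0.2, -2.4]
opening: 0.0219
gripper_force: 45.0
```

```bash
cat > f.py <<'E'
from h import *
s=read_state();y=R.from_rotvec(s['orientation']).apply([0,1,0]);print('F',s['force'].round(1),'M',s['wrist_torque'].round(3),s['tool_pos'].round(4),'yaw x',np.degrees(np.arctan2(y[1],y[0]))-90,'turned from rack',np.radians(97.37)-np.arctan2(y[1],y[0]))
E
python3 f.py
```

```text
F [-0.7 -0.2 -2.4] M [-0.081 -0.05   0.12 ] [0.6183 0.1003 0.3007] yaw x -22.1589525002027 turned from rack 0.5153774457935489
```

Call:
servo_tool --increments '[{"slide": [0, 0, 0], "dr": [0, 0, 0.07], "jaw": 1}, {"slide": [0, 0, 0], "dr": [0, 0, 0.14], "jaw": 1}, {"slide": [0, 0, 0], "dr": [0, 0, 0.2], "jaw": 1}]'

```text
t: 13.45
tool_pos: [0.6183, 0.1003, 0.3007]
orientation: [0.907, 3.008, -0.0]
force: [0.4, -0.3, -1.2]
opening: 0.0222
gripper_force: 45.0
```

```bash
python3 f.py; python3 -c "
from h import *
gap()"
```

```text
F [ 0.4 -0.3 -1.2] M [-0.212 -0.03   0.15 ] [0.6183 0.1003 0.3007] yaw x -33.55202104584183 turned from rack 0.7142240038203536
scene panel [-0.0512 -0.0426 -0.0335] fixed mid 0.1299 diff-> inner x -0.0344 board -0.0342
```

Call:
servo_tool --increments '[{"slide": [0, 0, 0], "dr": [0, 0, 0.05], "jaw": 1}, {"slide": [0, 0, 0], "dr": [0, 0, 0.1], "jaw": 1}, {"slide": [0, 0, 0], "dr": [0, 0, 0.15], "jaw": 1}]'

```text
t: 13.8
tool_pos: [0.6183, 0.1003, 0.3007]
orientation: [1.126, 2.933, -0.0]
force: [0.2, -1.1, -0.2]
opening: 0.0219
gripper_force: 45.0
```

```bash
python3 f.py; python3 -c "
from h import *
gap()"
```

```text
F [ 0.2 -1.1 -0.2] M [-0.26   0.009  0.102] [0.6183 0.1003 0.3007] yaw x -42.02019324875491 turned from rack 0.862021490387048
scene panel [-0.0512 -0.0423 -0.0335] fixed mid 0.1299 diff-> inner x -0.0342 board -0.0339
```

Call:
servo_tool --increments '[{"slide": [0, 0, 0], "dr": [0, 0, 0.05], "jaw": 1}, {"slide": [0, 0, 0], "dr": [0, 0, 0.1], "jaw": 1}, {"slide": [0, 0, 0], "dr": [0, 0, 0.15], "jaw": 1}]'

```text
t: 14.15
tool_pos: [0.6183, 0.1002, 0.3007]
orientation: [1.342, 2.841, -0.001]
force: [-0.6, -0.2, -1.4]
opening: 0.0214
gripper_force: 45.0
```

```bash
python3 f.py; python3 - <<'E'
from h import *
gap(); im,d,p=cam('scene'); cv2.imwrite('pics/s5.png',cv2.resize(im[185:295,320:460,::-1],(760,597),interpolation=cv2.INTER_CUBIC))
E
```

```text
F [-0.6 -0.2 -1.4] M [-0.304  0.082  0.18 ] [0.6183 0.1002 0.3007] yaw x -50.5712692567083 turned from rack 1.0112659213141275
scene panel [-0.0512 -0.0426 -0.0336] fixed mid 0.13 diff-> inner x -0.0346 board -0.0344
```

View pics/s5.png

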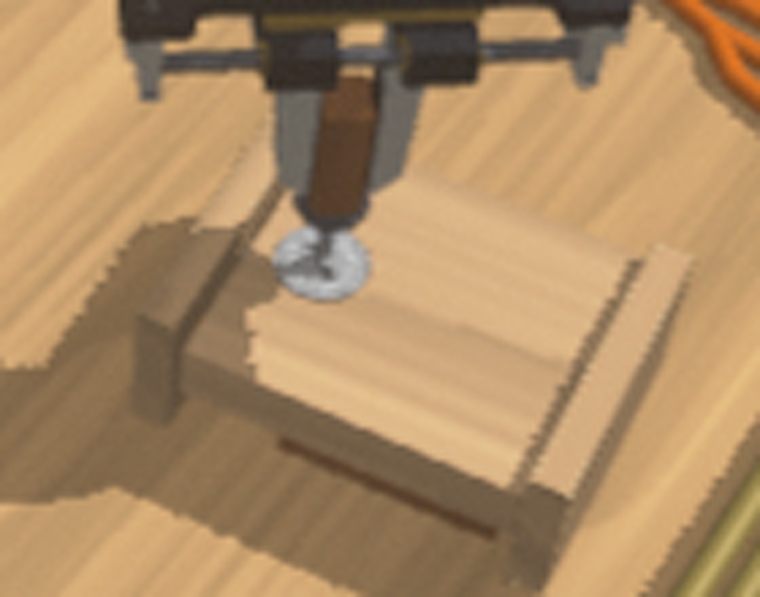

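Call:
servo_tool --increments '[{"slide": [0, 0, 0], "dr": [0, 0, 0.04], "jaw": 1}, {"slide": [0, 0, 0], "dr": [0, 0, 0.08], "jaw": 1}, {"slide": [0, 0, 0], "dr": [0, 0, 0.12], "jaw": 1}]'

```text
t: 14.55
tool_pos: [0.6182, 0.1003, 0.3007]
orientation: [1.508, 2.756, -0.001]
force: [-0.1, -2.0, -0.6]
opening: 0.0217
gripper_force: 45.0
```

```bash
python3 f.py; python3 - <<'E'
from h import *
gap(); gap()
im,d,p=cam('scene'); P=cloud(p,d); s=read_state(); A=R.from_rotvec(s['orientation']); T=A.inv().apply(P.reshape(-1,3)-s['tool_pos']).reshape(480,640,3)*1000
b=(np.hypot(T[...,0],T[...,1])<25)
for lo,hi in((208,228),(228,238)):
    q=T[b&(T[...,2]>lo)&(T[...,2]<hi)]; print(lo,len(q),q.mean(0).round(1) if len(q) else '')
E
```

```text
F [-0.1 -2.  -0.6] M [-0.419  0.066  0.244] [0.6182 0.1003 0.3007] yaw x -57.36667280420639 turned from rack 1.129868087219672
scene panel [-0.051  -0.0425 -0.0331] fixed mid 0.1298 diff-> inner x -0.0344 board -0.034
scene panel [-0.0508 -0.042  -0.0329] fixed mid 0.1298 diff-> inner x -0.0339 board -0.0335
208 11 [ -5.5  -1.5 222.9]
228 42 [ -4.3  -2.3 236.2]
```

Call:
servo_tool --increments '[{"slide": [0, 0, 0], "dr": [0, 0, 0.03], "jaw": 1}, {"slide": [0, 0, 0], "dr": [0, 0, 0.06], "jaw": 1}, {"slide": [0, 0, 0], "dr": [0, 0, 0.1], "jaw": 1}, {"slide": [0, 0, 0], "dr": [0, 0, 0.1], "jaw": 1}]'

```text
t: 15.1
tool_pos: [0.6183, 0.1002, 0.3007]
orientation: [1.644, 2.677, -0.001]
force: [0.3, -3.2, -0.7]
opening: 0.0218
gripper_force: 45.0
```

```bash
python3 f.py; python3 -c "
from h import *
gap();gap()"; python3 f.py
```

```text
F [ 0.3 -3.2 -0.7] M [-0.69   0.128  0.247] [0.6183 0.1002 0.3007] yaw x -63.09392012220336 turned from rack 1.229827409994734
scene panel [-0.0504 -0.0417 -0.0321] fixed mid 0.13 diff-> inner x -0.0337 board -0.0331
scene panel [-0.0506 -0.0416 -0.0323] fixed mid 0.13 diff-> inner x -0.0336 board -0.033
F [-0.7 -1.8 -0.4] M [-0.707  0.13   0.253] [0.6183 0.1002 0.3007] yaw x -63.04713816535882 turned from rack 1.2290109108172709
```

Call:
servo_tool --increments '[{"slide": [0, 0, 0], "dr": [0, 0, 0.03], "jaw": 1}, {"slide": [0, 0, 0], "dr": [0, 0, 0.06], "jaw": 1}, {"slide": [0, 0, 0], "dr": [0, 0, 0.1], "jaw": 1}, {"slide": [0, 0, 0], "dr": [0, 0, 0.1], "jaw": 1}]'

```text
t: 15.6
tool_pos: [0.6183, 0.1002, 0.3007]
orientation: [1.776, 2.591, -0.001]
force: [-1.8, -3.5, -0.5]
opening: 0.0217
gripper_force: 45.0
```

```bash
python3 f.py; python3 -c "
from h import *
gap();gap()"; python3 f.py
```

```text
F [-1.8 -3.5 -0.5] M [-0.781  0.154  0.196] [0.6183 0.1002 0.3007] yaw x -68.858585687957 turned from rack 1.3304398043934766
scene panel [-0.0498 -0.0409 -0.032 ] fixed mid 0.13 diff-> inner x -0.0329 board -0.0322
scene panel [-0.0495 -0.041  -0.0314] fixed mid 0.1299 diff-> inner x -0.0329 board -0.0323
F [-0.3 -2.5 -0.8] M [-0.885  0.207  0.19 ] [0.6182 0.1002 0.3007] yaw x -68.7950249164315 turned from rack 1.3293304596552487
```

Call:
servo_tool --increments '[{"slide": [0, 0, 0], "dr": [0, 0, 0.03], "jaw": 1}, {"slide": [0, 0, 0], "dr": [0, 0, 0.06], "jaw": 1}, {"slide": [0, 0, 0], "dr": [0, 0, 0.1], "jaw": 1}, {"slide": [0, 0, 0], "dr": [0, 0, 0.1], "jaw": 1}]'

```text
t: 16.1
tool_pos: [0.6182, 0.1002, 0.3007]
orientation: [1.904, 2.499, -0.001]
force: [0.1, -3.7, -0.1]
opening: 0.0217
gripper_force: 45.0
```

```bash
python3 f.py; python3 -c "
from h import *
gap();gap()"; python3 f.py
```

```text
F [ 0.1 -3.7 -0.1] M [-1.001  0.237  0.217] [0.6182 0.1002 0.3007] yaw x -74.59881566871341 turned from rack 1.4306257173793668
scene panel [-0.049  -0.0403 -0.0311] fixed mid 0.1299 diff-> inner x -0.0321 board -0.0319
scene panel [-0.0493 -0.0402 -0.031 ] fixed mid 0.1299 diff-> inner x -0.0322 board -0.0318
F [-0.7 -3.5 -0.2] M [-1.028  0.198  0.181] [0.6182 0.1002 0.3007] yaw x -74.5314451530791 turned from rack 1.4294498800627817
```

Call:
servo_tool --increments '[{"slide": [-0.5, 0, 0], "dr": [0, 0, 0], "jaw": 1}, {"slide": [-1, 0, 0], "dr": [0, 0, 0.03], "jaw": 1}, {"slide": [-1, 0, 0], "dr": [0, 0, 0.07], "jaw": 1}, {"slide": [-1, 0, 0], "dr": [0, 0, 0.07], "jaw": 1}]'

```text
t: 16.6
tool_pos: [0.6184, 0.0998, 0.3007]
orientation: [-1.992, -2.428, -0.0]
force: [-2.6, -0.8, 0.8]
opening: 0.0218
gripper_force: 45.0
```

```bash
python3 f.py; python3 -c "
from h import *
gap();gap()"; python3 f.py
```

```text
F [-2.6 -0.8  0.8] M [-0.227  0.636  0.244] [0.6184 0.0998 0.3007] yaw x -78.72553502301882 turned from rack 1.5026505574177706
scene panel [-0.0479 -0.0399 -0.0307] fixed mid 0.13 diff-> inner x -0.0319 board -0.0315
scene panel [-0.0482 -0.0398 -0.0304] fixed mid 0.1301 diff-> inner x -0.032 board -0.0314
F [-2.8 -0.5  0.4] M [-0.089  0.752  0.254] [0.6184 0.0997 0.3007] yaw x -78.60535375928474 turned from rack 1.5005529986664032
```

Call:
servo_tool --increments '[{"slide": [0, -0.3, 0], "dr": [0, 0, 0.03], "jaw": 1}, {"slide": [0, -0.5, 0], "dr": [0, 0, 0.06], "jaw": 1}, {"slide": [0, -0.5, 0], "dr": [0, 0, 0.08], "jaw": 1}, {"slide": [0, -0.5, 0], "dr": [0, 0, 0.08], "jaw": 1}]'

```text
t: 17.1
tool_pos: [0.6181, 0.0996, 0.3008]
orientation: [-2.088, -2.348, -0.001]
force: [-0.6, 3.1, -1.4]
opening: 0.0216
gripper_force: 45.0
```

```bash
python3 f.py; python3 -c "
from h import *
gap();gap()"; python3 f.py
```

```text
F [-0.6  3.1 -1.4] M [0.352 0.145 0.185] [0.6181 0.0996 0.3008] yaw x -83.28809322901249 turned from rack 1.5822822204262459
scene panel [-0.0482 -0.0394 -0.03  ] fixed mid 0.1301 diff-> inner x -0.0314 board -0.0313
scene panel [-0.0479 -0.0392 -0.03  ] fixed mid 0.1299 diff-> inner x -0.0311 board -0.0308
F [ 0.2  1.4 -1.8] M [0.466 0.107 0.185] [0.6181 0.0995 0.3008] yaw x -83.22390893726248 turned from rack 1.5811619932071475
```

Call:
servo_tool --increments '[{"slide": [0, 0, 0], "dr": [0, 0, 0.03], "jaw": 1}, {"slide": [0, 0, 0], "dr": [0, 0, 0.06], "jaw": 1}, {"slide": [0, 0, 0], "dr": [0, 0, 0.06], "jaw": 1}]'

```text
t: 17.5
tool_pos: [0.6181, 0.0995, 0.3008]
orientation: [-2.157, -2.284, -0.001]
force: [-1.0, 3.1, -2.0]
opening: 0.0215
gripper_force: 45.0
```

```bash
python3 f.py; python3 -c "
from h import *
gap();gap()"; python3 f.py
```

```text
F [-1.   3.1 -2. ] M [0.615 0.102 0.201] [0.6181 0.0995 0.3008] yaw x -86.7205524655472 turned from rack 1.6421899355442673
scene panel [-0.0478 -0.0387 -0.0298] fixed mid 0.1298 diff-> inner x -0.0306 board -0.0308
scene panel [-0.0477 -0.0387 -0.0298] fixed mid 0.1299 diff-> inner x -0.0306 board -0.0308
F [ 0.6  4.  -1.8] M [0.751 0.024 0.256] [0.6181 0.0995 0.3008] yaw x -86.63536400584249 turned from rack 1.6407031164377175
```

Call:
servo_tool --increments '[{"slide": [0.4, 0, 0], "dr": [0, 0, 0.02], "jaw": 1}, {"slide": [0.4, 0, 0], "dr": [0, 0, 0.04], "jaw": 1}, {"slide": [0.4, 0, 0], "dr": [0, 0, 0.04], "jaw": 1}, {"slide": [0.4, 0, 0], "dr": [0, 0, 0.04], "jaw": 1}]'

```text
t: 18.0
tool_pos: [0.6181, 0.0997, 0.3008]
orientation: [2.201, 2.241, 0.0]
force: [0.9, 2.1, -1.4]
opening: 0.0215
gripper_force: 45.0
```

```bash
python3 f.py; python3 -c "
from h import *
gap();gap()"; python3 f.py
```

```text
F [ 0.9  2.1 -1.4] M [ 0.424 -0.155  0.186] [0.6181 0.0997 0.3008] yaw x -88.96488446778511 turned from rack 1.6813609184911957
scene panel [-0.0477 -0.0385 -0.0297] fixed mid 0.1299 diff-> inner x -0.0303 board -0.0303
scene panel [-0.0475 -0.0385 -0.0294] fixed mid 0.1297 diff-> inner x -0.0302 board -0.0302
F [ 0.7  3.  -3. ] M [ 0.447 -0.16   0.243] [0.6181 0.0997 0.3007] yaw x -88.96203790990317 turned from rack 1.681311236683807
```

Call:
servo_tool --increments '[{"slide": [0, 0, 0], "dr": [0, 0, 0.02], "jaw": 1}, {"slide": [0, 0, 0], "dr": [0, 0, 0.04], "jaw": 1}, {"slide": [0, 0, 0], "dr": [0, 0, 0.04], "jaw": 1}, {"slide": [0, 0, 0], "dr": [0, 0, 0.04], "jaw": 1}]'

```text
t: 18.5
tool_pos: [0.6181, 0.0997, 0.3008]
orientation: [2.246, 2.197, 0.0]
force: [0.7, 2.5, -1.3]
opening: 0.0216
gripper_force: 45.0
```

```bash
python3 f.py; python3 -c "
from h import *
gap();gap()"; python3 f.py
```

```text
F [ 0.7  2.5 -1.3] M [ 0.305 -0.211  0.216] [0.6181 0.0997 0.3008] yaw x -91.25830490190629 turned from rack 1.7213886561991276
scene panel [-0.047  -0.0383 -0.0295] fixed mid 0.1299 diff-> inner x -0.0302 board -0.0299
scene panel [-0.0471 -0.0382 -0.0294] fixed mid 0.13 diff-> inner x -0.0302 board -0.0304
F [ 1.   1.6 -2.4] M [ 0.287 -0.208  0.319] [0.6181 0.0997 0.3008] yaw x -91.25251713525199 turned from rack 1.7212876406146733
```

```bash
cat > g.py <<'E'
from h import *
M=[]
for i in range(6):
    read_camera('top'); M.append(read_state()['wrist_torque'])
M=np.array(M); print('mean M',M.mean(0).round(3),'Mz',M[:,2].round(3))
E
python3 g.py
```

```text
mean M [ 0.301 -0.251  0.218] Mz [0.224 0.205 0.263 0.235 0.215 0.167]
```

Call:
servo_tool --increments '[{"slide": [0, 0, 0], "dr": [0, 0, 0.02], "jaw": 1}, {"slide": [0, 0, 0], "dr": [0, 0, 0.04], "jaw": 1}, {"slide": [0, 0, 0], "dr": [0, 0, 0.04], "jaw": 1}]'

```text
t: 19.2
tool_pos: [0.618, 0.0997, 0.3007]
orientation: [2.291, 2.15, 0.0]
force: [1.5, 0.4, -1.8]
opening: 0.0218
gripper_force: 45.0
```

```bash
python3 g.py; python3 -c "
from h import *
gap();gap()"
```

```text
mean M [ 0.208 -0.313  0.202] Mz [0.17  0.226 0.207 0.193 0.239 0.175]
scene panel [-0.0471 -0.0378 -0.029 ] fixed mid 0.1299 diff-> inner x -0.0297 board -0.0297
scene panel [-0.0469 -0.0379 -0.0292] fixed mid 0.13 diff-> inner x -0.0299 board -0.0299
```

Call:
servo_tool --increments '[{"slide": [0, 0, 0], "dr": [0, 0, 0.02], "jaw": 1}, {"slide": [0, 0, 0], "dr": [0, 0, 0.04], "jaw": 1}, {"slide": [0, 0, 0], "dr": [0, 0, 0.04], "jaw": 1}]'

```text
t: 19.9
tool_pos: [0.618, 0.0997, 0.3008]
orientation: [2.333, 2.104, 0.0]
force: [2.0, -0.0, -1.5]
opening: 0.0213
gripper_force: 45.0
```

```bash
python3 g.py; python3 -c "
from h import *
gap();gap()"
```

```text
mean M [ 0.06  -0.349  0.249] Mz [0.275 0.253 0.261 0.207 0.275 0.223]
scene panel [-0.0472 -0.0382 -0.0289] fixed mid 0.1297 diff-> inner x -0.0298 board -0.0296
scene panel [-0.047  -0.0377 -0.0291] fixed mid 0.1299 diff-> inner x -0.0296 board -0.03
```

Torque begins to rise; smaller steps now.

Call:
servo_tool --increments '[{"slide": [0, 0, 0], "dr": [0, 0, 0.015], "jaw": 1}, {"slide": [0, 0, 0], "dr": [0, 0, 0.03], "jaw": 1}, {"slide": [0, 0, 0], "dr": [0, 0, 0.03], "jaw": 1}]'

```text
t: 20.6
tool_pos: [0.618, 0.0997, 0.3008]
orientation: [2.364, 2.069, -0.0]
force: [2.0, 0.9, -1.2]
opening: 0.0216
gripper_force: 45.0
```

```bash
python3 g.py; python3 f.py
```

```text
mean M [-0.048 -0.383  0.276] Mz [0.265 0.288 0.319 0.261 0.278 0.244]
F [ 1.5  0.4 -1.7] M [-0.019 -0.388  0.244] [0.618  0.0997 0.3008] yaw x -97.56077941638742 turned from rack 1.8313875874998546
```

Call:
servo_tool --increments '[{"slide": [0, 0, 0], "dr": [0, 0, 0.015], "jaw": 1}, {"slide": [0, 0, 0], "dr": [0, 0, 0.03], "jaw": 1}, {"slide": [0, 0, 0], "dr": [0, 0, 0.03], "jaw": 1}]'

```text
t: 21.2
tool_pos: [0.6181, 0.0997, 0.3008]
orientation: [2.395, 2.033, 0.0]
force: [2.1, -0.0, -2.1]
opening: 0.0219
gripper_force: 45.0
```

```bash
python3 g.py
```

```text
mean M [-0.162 -0.403  0.313] Mz [0.294 0.277 0.321 0.401 0.288 0.299]
```

Call:
servo_tool --increments '[{"slide": [0, 0, 0], "dr": [0, 0, 0.015], "jaw": 1}, {"slide": [0, 0, 0], "dr": [0, 0, 0.03], "jaw": 1}, {"slide": [0, 0, 0], "dr": [0, 0, 0.03], "jaw": 1}]'

```text
t: 21.8
tool_pos: [0.618, 0.0997, 0.3008]
orientation: [2.425, 1.997, -0.0]
force: [1.9, -1.0, -0.7]
opening: 0.0216
gripper_force: 45.0
```

```bash
python3 g.py; python3 -c "
from h import *
gap();gap()"
```

```text
mean M [-0.252 -0.288  0.305] Mz [0.28  0.283 0.311 0.287 0.331 0.336]
scene panel [-0.0473 -0.0384 -0.0293] fixed mid 0.1301 diff-> inner x -0.0304 board -0.0301
scene panel [-0.0468 -0.0381 -0.0289] fixed mid 0.1301 diff-> inner x -0.0303 board -0.0297
```

Call:
servo_tool --increments '[{"slide": [0, 0, 0], "dr": [0, 0, 0.015], "jaw": 1}, {"slide": [0, 0, 0], "dr": [0, 0, 0.03], "jaw": 1}, {"slide": [0, 0, 0], "dr": [0, 0, 0.04], "jaw": 1}, {"slide": [0, 0, 0], "dr": [0, 0, 0.04], "jaw": 1}]'

```text
t: 22.6
tool_pos: [0.618, 0.0997, 0.3008]
orientation: [2.464, 1.949, -0.0]
force: [1.3, -0.7, -1.2]
opening: 0.0215
gripper_force: 45.0
```

```bash
python3 g.py; python3 f.py
```

```text
mean M [-0.362 -0.258  0.332] Mz [0.329 0.361 0.334 0.343 0.315 0.312]
F [ 0.8 -0.8 -1.4] M [-0.409 -0.275  0.312] [0.618  0.0997 0.3008] yaw x -103.28943492503596 turned from rack 1.9313714878382824
```

Call:
servo_tool --increments '[{"slide": [0, 0, 0], "dr": [0, 0, 0.015], "jaw": 1}, {"slide": [0, 0, 0], "dr": [0, 0, 0.03], "jaw": 1}, {"slide": [0, 0, 0], "dr": [0, 0, 0.03], "jaw": 1}]'

```text
t: 23.2
tool_pos: [0.618, 0.0997, 0.3008]
orientation: [2.493, 1.911, -0.0]
force: [1.6, -1.4, -1.4]
opening: 0.022
gripper_force: 45.0
```

```bash
python3 g.py; python3 f.py
```

```text
mean M [-0.506 -0.257  0.364] Mz [0.379 0.388 0.374 0.36  0.371 0.311]
F [ 1.1 -1.4 -0.9] M [-0.499 -0.305  0.311] [0.618  0.0997 0.3008] yaw x -105.00776776395948 turned from rack 1.9613620535226388
```

Call:
servo_tool --increments '[{"slide": [0, 0, 0], "dr": [0, 0, -0.06], "jaw": 1}, {"slide": [0, 0, 0], "dr": [0, 0, -0.12], "jaw": 1}, {"slide": [0, 0, 0], "dr": [0, 0, -0.12], "jaw": 1}, {"slide": [0, 0, 0], "dr": [0, 0, -0.12], "jaw": 1}]'

```text
t: 23.9
tool_pos: [0.618, 0.0997, 0.3007]
orientation: [-2.375, -2.056, 0.0]
force: [1.2, -2.8, -0.2]
opening: 0.0221
gripper_force: 45.0
```

```bash
python3 g.py; python3 f.py
```

```text
mean M [-0.492 -0.082  0.139] Mz [0.126 0.155 0.14  0.1   0.143 0.168]
F [ 0.3 -1.4 -0.3] M [-0.5   -0.044  0.168] [0.618  0.0997 0.3007] yaw x -98.16539518718866 turned from rack 1.8419401234098198
```

Call:
servo_tool --increments '[{"slide": [0, 0, 0], "dr": [0, 0, -0.04], "jaw": 1}, {"slide": [0, 0, 0], "dr": [0, 0, -0.08], "jaw": 1}, {"slide": [0, 0, 0], "dr": [0, 0, -0.08], "jaw": 1}]'

```text
t: 24.5
tool_pos: [0.618, 0.0997, 0.3007]
orientation: [-2.289, -2.152, 0.0]
force: [0.6, -1.2, 0.7]
opening: 0.022
gripper_force: 45.0
```

```bash
python3 g.py; python3 f.py; python3 -c "
from h import *
gap();gap()"
```

```text
mean M [-0.395  0.071  0.025] Mz [0.044 0.024 0.002 0.045 0.023 0.011]
F [-1.2 -0.5 -0.1] M [-0.418  0.11   0.011] [0.618  0.0998 0.3007] yaw x -93.5884105947514 turned from rack 1.7620566724587388
scene panel [-0.0468 -0.0382 -0.0289] fixed mid 0.13 diff-> inner x -0.0301 board -0.0299
scene panel [-0.0466 -0.0382 -0.0291] fixed mid 0.13 diff-> inner x -0.0303 board -0.0294
```

Call:
servo_tool --increments '[{"slide": [0, 0, -5], "dr": [0, 0, 0], "jaw": 1}, {"slide": [0, 0, -12], "dr": [0, 0, 0], "jaw": 1}, {"slide": [0, 0, -30], "dr": [0, 0, 0], "jaw": 1}, {"slide": [0, 0, -60], "dr": [0, 0, 0], "jaw": 1}, {"slide": [0, 0, -85], "dr": [0, 0, 0], "jaw": 1}, {"slide": [0, 0, -85], "dr": [0, 0, 0], "jaw": 1}]'

```text
t: 25.5
tool_pos: [0.6191, 0.1, 0.3917]
orientation: [2.286, 2.148, 0.01]
force: [0.3, -0.5, -0.7]
opening: 0.0218
gripper_force: 45.0
```

```bash
python3 - <<'E'
from h import *
to(.5741,-.1824,.386,93.05); gap()
E
```

```text
slide [-284.7  -27.4    5. ] dr [ 0.007  0.006 -1.686]
scene panel [-0.047  -0.0376 -0.0291] fixed mid 0.1301 diff-> inner x -0.0297 board -0.0298
```

Call:
servo_tool --increments '[{"slide": [-285, -27, 0], "dr": [0, 0, -1.69], "jaw": 1}, {"slide": [-285, -27, 0], "dr": [0, 0, -1.69], "jaw": 1}, {"slide": [-285, -27, 0], "dr": [0, 0, -1.69], "jaw": 1}, {"slide": [-285, -27, 0], "dr": [0, 0, -1.69], "jaw": 1}, {"slide": [-285, -27, 0], "dr": [0, 0, -1.69], "jaw": 1}, {"slide": [-285, -27, 0], "dr": [0, 0, -1.69], "jaw": 1}, {"slide": [-285, -27, 0], "dr": [0, 0, -1.69], "jaw": 1}, {"slide": [-285, -27, 0], "dr": [0, 0, -1.69], "jaw": 1}, {"slide": [-285, -27, 0], "dr": [0, 0, -1.69], "jaw": 1}, {"slide": [-285, -27, 0], "dr": [0, 0, -1.69], "jaw": 1}, {"slide": [-285, -27, 0], "dr": [0, 0, -1.69], "jaw": 1}, {"slide": [-285, -27, 0], "dr": [0, 0, -1.69], "jaw": 1}, {"slide": [-285, -27, 0], "dr": [0, 0, -1.69], "jaw": 1}, {"slide": [-285, -27, 0], "dr": [0, 0, -1.69], "jaw": 1}, {"slide": [-285, -27, 0], "dr": [0, 0, -1.69], "jaw": 1}, {"slide": [-285, -27, 0], "dr": [0, 0, -1.69], "jaw": 1}]'

```text
t: 27.15
tool_pos: [0.5734, -0.183, 0.3855]
orientation: [0.088, -3.14, -0.0]
force: [0.5, 0.4, -1.4]
opening: 0.0221
gripper_force: 45.0
```

```bash
python3 - <<'E'
from h import *
im,d,p=cam('scene'); s=read_state(); print(s['tool_pos'],s['q']); to(.5741,-.1824,.30,93.05)
Rm=R.from_rotvec(p['rvec']).as_matrix()
pr=lambda w:(lambda c:np.array([p['fx']*c[0]/c[2]+p['cx'],p['fy']*c[1]/c[2]+p['cy']]))(Rm@np.asarray(w)+p['tvec'])
A=R.from_rotvec(s['orientation']); t=s['tool_pos']+A.apply([0,0,.246]); h=np.array([.5733,-.1815,.05])
print('pred tip',t,pr(t),'hole',pr(h))
c=pr(t).astype(int); x,y=c[0]-60,c[1]-65
crop=cv2.resize(im[y:y+120,x:x+120,::-1],(600,600),interpolation=cv2.INTER_CUBIC)
cv2.circle(crop,tuple(((pr(t)-[x,y])*5).astype(int)),4,(0,0,255),1); cv2.circle(crop,tuple(((pr(h)-[x,y])*5).astype(int)),4,(0,255,0),1)
cv2.imwrite('pics/s6.png',crop)
P=cloud(p,d); T=A.inv().apply(P.reshape(-1,3)-s['tool_pos']).reshape(480,640,3)*1000
b=(np.hypot(T[...,0],T[...,1])<22)
for lo,hi in((209,218),(218,230),(233,247)):
    q=T[b&(T[...,2]>lo)&(T[...,2]<hi)]; print(lo,len(q),q.mean(0).round(1) if len(q) else '')
E
```

```text
[ 0.5733866  -0.18302819  0.38562084] [-3.94162313e-01  1.44570711e-01  1.50758644e+00  3.73468613e-05
  1.48959606e+00 -2.02111242e+00]
slide [-0.8  0.6 85.6] dr [ 0.    -0.     0.003]
pred tip [ 0.57335365 -0.18300456  0.13962085] [283.35237821 286.8997507 ] hole [286.23934681 310.6725843 ]
209 0 
218 13 [ -3.2  -4.  224.9]
233 23 [ -1.5  -3.1 239.6]
```

View pics/s6.png

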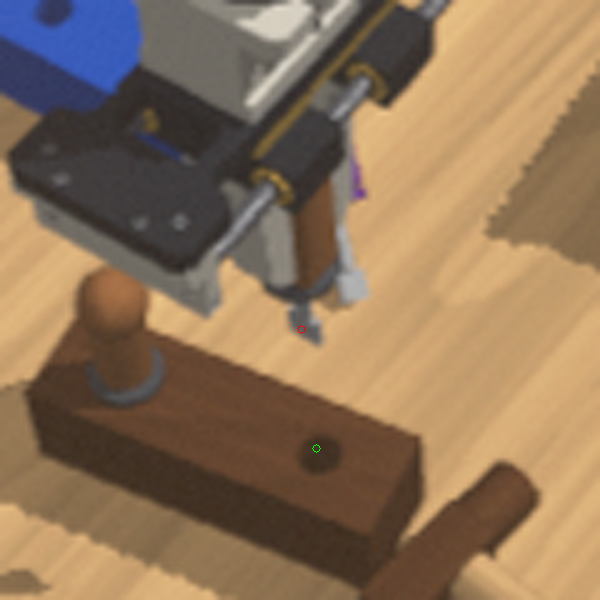

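Call:
servo_tool --increments '[{"slide": [-0.8, 0.6, 30], "dr": [0, 0, 0], "jaw": 1}, {"slide": [-0.8, 0.6, 60], "dr": [0, 0, 0], "jaw": 1}, {"slide": [-0.8, 0.6, 80], "dr": [0, 0, 0], "jaw": 1}, {"slide": [-0.8, 0.6, 90], "dr": [0, 0, 0], "jaw": 1}, {"slide": [-0.8, 0.6, 95], "dr": [0, 0, 0], "jaw": 1}, {"slide": [-0.8, 0.6, 100], "dr": [0, 0, 0], "jaw": 1}]'

```text
t: 27.8
tool_pos: [0.5746, -0.1826, 0.2866]
orientation: [-0.089, 3.139, -0.001]
force: [-2.9, 1.1, 1.5]
opening: 0.0215
gripper_force: 45.0
```

```bash
python3 f.py; python3 -c "
from h import *
to(.5741,-.1824,.2525,93.05)"
```

```text
F [-2.9  1.1  1.5] M [0.318 0.536 0.044] [ 0.5746 -0.1826  0.2866] yaw x 3.26614247083198 turned from rack 0.07162582591674149
slide [ 0.5  0.2 34.1] dr [-0.001  0.001  0.004]
```

Call:
servo_tool --increments '[{"slide": [1, 0, 5], "dr": [0, 0, 0], "jaw": 1}, {"slide": [1, 0, 12], "dr": [0, 0, 0], "jaw": 1}, {"slide": [1, 0, 20], "dr": [0, 0, 0], "jaw": 1}, {"slide": [1, 0, 27], "dr": [0, 0, 0], "jaw": 1}, {"slide": [1, 0, 31], "dr": [0, 0, 0], "jaw": 1}, {"slide": [1, 0, 33], "dr": [0, 0, 0], "jaw": 1}, {"slide": [1, 0, 33], "dr": [0, 0, 0], "jaw": 1}]'

```text
t: 28.5
tool_pos: [0.5732, -0.1824, 0.2527]
orientation: [0.09, -3.14, -0.0]
force: [-0.2, 1.1, -0.7]
opening: 0.0216
gripper_force: 45.0
```

```bash
python3 f.py
```

```text
F [-0.2  1.1 -0.7] M [ 0.02   0.027 -0.034] [ 0.5732 -0.1824  0.2527] yaw x 3.280268170845261 turned from rack 0.07137928594236054
```

Call:
servo_tool --increments '[{"slide": [0, 0, 0.6], "dr": [0, 0, 0], "jaw": 1}, {"slide": [0, 0, 0.6], "dr": [0, 0, 0], "jaw": 0.4}, {"slide": [0, 0, 0.6], "dr": [0, 0, 0], "jaw": 0.4}, {"slide": [0, 0, 0.6], "dr": [0, 0, 0], "jaw": 0.4}, {"slide": [0, 0, 0.6], "dr": [0, 0, 0], "jaw": 0.4}, {"slide": [0, 0, 0.6], "dr": [0, 0, 0], "jaw": 0.4}, {"slide": [0, 0, 0.6], "dr": [0, 0, 0], "jaw": 0.4}, {"slide": [0, 0, -20], "dr": [0, 0, 0], "jaw": 0.4}, {"slide": [0, 0, -50], "dr": [0, 0, 0], "jaw": 0.4}, {"slide": [0, 0, -100], "dr": [0, 0, 0], "jaw": 0.4}, {"slide": [-70, 0, -120], "dr": [0, 0, 0], "jaw": 0.4}, {"slide": [-70, 0, -120], "dr": [0, 0, 0], "jaw": 0.4}, {"slide": [-70, 0, -120], "dr": [0, 0, 0], "jaw": 0.4}, {"slide": [-70, 0, -120], "dr": [0, 0, 0], "jaw": 0.4}]'

```text
t: 29.9
tool_pos: [0.6431, -0.1783, 0.3722]
orientation: [0.091, -3.139, -0.0]
force: [-0.6, 0.7, -0.7]
opening: 0.0558
gripper_force: 0.0
```

```bash
python3 - <<'E'
from h import *
im,d,p=cam('wrist'); P=cloud(p,d); X,Y,Z=P[...,0],P[...,1],P[...,2]; s=read_state(); print(s['tool_pos'],s['opening'],s['force'])
m=(abs(X-.574)<.03)&(abs(Y+.182)<.03)&(Z>.105); q=P[m]; print(len(q),cv2.minAreaRect(q[:,:2].astype(np.float32)*1000),np.median(q[:,2]))
gap()
im,d,p=cam('scene'); cv2.imwrite('pics/end.png',cv2.resize(im[150:370,200:480,::-1],(764,600),interpolation=cv2.INTER_CUBIC))
E
```

```text
[ 0.64259163 -0.17844654  0.37173953] 0.05575692527909987 [ 0.00743021 -0.26933343  0.21839691]
2436 ((573.5426025390625, -182.53367614746094), (25.279478073120117, 21.67866325378418), 3.385272979736328) 0.11498356533041938
scene panel [-0.0468 -0.0359 -0.0289] fixed mid 0.1302 diff-> inner x -0.0281 board -0.0298
```

View pics/end.png

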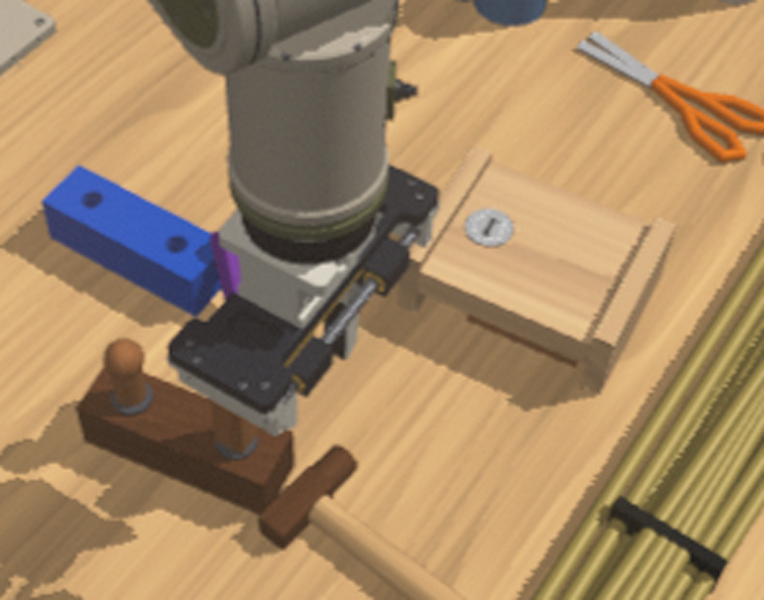

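The screwdriver is back in its hole: the handle top is at (573.5, -182.5) mm and 115 mm high, as at the start. The panel sits flush against the board and the cam slot is turned across.

```bash
python3 -c "
from h import *
print(close_job())"
```

```text
the job is handed in; nothing more can be done
None
```

The job is handed in, with no verdict returned: the panel measures home against the board, the cam was turned to about 0.34 Nm, and the screwdriver is back upright in its own hole, within 1 mm of its starting position.

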